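Replant the countertop herb garden

ROBOT

A 6-joint arm with a two-finger parallel gripper is mounted at the origin on a cart in front of the work surface, level with it; the furniture and walls round the work are solid. World frame = base frame: x ahead of the robot, y to its left, z up, the work surface at z = 0. Lengths are in mm, angles in degrees, forces in N, time in s.
With the tool pointing down it reaches from about 425 to 950 mm from the base axis. Payload 14.7 kg.
Tool frame: the origin (TCP) lies on the front face of the gripper's body, between the roots of the fingers; the fingertips stand 73 mm ahead of it and the grasp point (between the pads) lies 54 mm ahead of it; z points along the fingers, y is the line along which they close (so a half turn about z gives the same grasp; the last joint's range is limited). The gripper opens to 85 mm and grips with 20 to 120 N. Pads are 22 mm wide; open, the fingers measure 114 mm over their backs; the gripper's body (76 mm by 85 mm) begins 54 mm behind the grasp point. The pads swing forward as they close: fully open they stand 13 mm farther back than shut.
Start: joints at [-74.576, 27.513, 91.461, -0, 61.026, -2.67], TCP at [201.891, -617.845, 303.897] pointing down, gripper open.
Joint ranges: [-157.49, 157.49], [-46.99, 117.5], [13.45, 153.17], [-89.5, 269.5], [5.16, 153.95], [-167.48, 167.48]. Speed limits (degrees/s): [108.29, 108.29, 136.94, 172.46, 172.46, 172.46].

INTERFACE

Orientations are given as a 3x3 rotation matrix whose columns are the frame's x, y, z axes.
In Python, from rig import manip, viewer, job, finder gives the robot as it stands.
- The arm moves only by the tool move_arm, never from a script. Its argument "motion" is a list of rows, each a list of 2 entries, a list of its own where there are three numbers: the shift along the tool's x, y, z in m, then the turn about the tool's z in degrees. A call has 1 to 10 rows; each row shifts and turns the commanded pose from where the row before left it, along the tool's axes as they then stand; what a row does not reach is not made up. A row lasts 1/8 s, in which the tool goes at most 62.5 mm and 10.7 degrees, less where a joint would pass 70% of its speed; a pose out of reach is approached as far as the arm can. A call is refused whole if a number of a shift passes 0.0625 or a number of a turn 10.7, either way. A call with a gripper value outside its range is refused whole. "fingers" is the finger opening in m, from 0 to 0.0854, set as the call begins (left out, the last holds). The fingers move at their own pace and stop on an object; the grip force is fixed at half the most. Time passes only in rows, so rows that do not move let the fingers close. It gives the time, the measured TCP pose, the force, the opening and the grip force at its end, in the units of the state.
- manip.observe(): the state, without advancing time (a new reading comes with each control period).
- viewer.snapshot(name): name is "scene" or "top"; returns (picture, depth): 420x560x3 uint8, red, green, blue; 420x560 float32, mm along the optical axis (not along the pixel's ray), 0 where there is no reading.
- viewer.camera_params(name): a dict with "camera_matrix" (3x3 intrinsics, pixels), "rvec" (rotation vector, rad) and "tvec" (3), from world to camera coordinates, as OpenCV has them. Camera axes: x right, y down, z forward; pixel columns grow to the right and rows downward; lengths in mm; the calibration is good to about 2 mm. A picture is of the moment at which its call begins. camera_params takes no time and is no camera call.
- job.close_job(): hands the job in; it is judged then, once.
Trained networks look in the newest picture that a camera, given by its name, has taken for a name from the list of things; names that differ only in an ending like _2 or _b are one class to them, and where a whole thing is asked for, a point or a joint stands for the part that bears it (a point fixed in the world has none). Each returns a list of dicts, best first, with "conf" (0 to 1); they miss things now and then, are a little off and sometimes report something else, mostly with a low value. They report only what shows in the picture. A call takes as long as a camera call. They do not tell look-alikes from the thing itself.
- finder.trace(camera, query): "mask" (420x560 bool, what is visible of it) and "extent" ([left, top, width, height] in pixels, round what is visible of it).
- finder.place_of(camera, query): "pixel" ([row, column] in pixels: a listed point, or the origin of a listed thing).
The state is a dict: "time": time; "joints": joint angles; "joint_vel": joint speeds; "joint_torque": joint torques, N m; "position": TCP position; "eef_rot": TCP orientation; "wrist_force": force on the tool from outside, world axes, zero at the start; "torque": the same for the moment, N m; "opening": opening from 0.0 (shut) to 1.0 (fully open); "grasp_force": force on a finger pad.
Only numpy, scipy, OpenCV 4.12 (cv2) and the standard library are available. Lean on these libraries where they do the work, as an engineer would, in place of code of your own. Each camera call takes 0.05 s, during which the arm holds its last target. There are 200 camera calls.

TASK

Replant the herb garden: swing its lamp bar aside over the near side of the trough until it stands about square to the trough or beyond, then lift every spent, flat-topped seed vial out of the deck and stand it fully home in a hole of the wooden rack, and seat every new, dome-topped vial from the rack upright and fully home in a hole of the deck (any holes will do). When all are exchanged, swing the lamp back straight over the row and then press the button on its post to start the light cycle; leave the espresso cup and the spice jar behind them where they stand.

Things in the scene. Friction and masses are not known exactly. Their poses are not given: they have to be found in the camera images.
- spent0: Spent seed vial (may be absent), flat-topped, at first in the garden's deck. Body below the collar 24 mm across, 46 mm long, round-bottomed; collar 34 mm across, 4 mm thick; cap 26 mm across, upright sides 4 to 30 mm above the origin, grip it there. 40 g. Origin: centre of the collar's underside; z runs up.
- spent1: Spent seed vial (may be absent), flat-topped, at first in the garden's deck. Body below the collar 24 mm across, 46 mm long, round-bottomed; collar 34 mm across, 4 mm thick; cap 26 mm across, upright sides 4 to 30 mm above the origin, grip it there. 40 g. Origin: centre of the collar's underside; z runs up.
- spent2: Spent seed vial (may be absent), flat-topped, at first in the garden's deck. Body below the collar 24 mm across, 46 mm long, round-bottomed; collar 34 mm across, 4 mm thick; cap 26 mm across, upright sides 4 to 30 mm above the origin, grip it there. 40 g. Origin: centre of the collar's underside; z runs up.
- spent3: Spent seed vial (may be absent), flat-topped, at first in the garden's deck. Body below the collar 24 mm across, 46 mm long, round-bottomed; collar 34 mm across, 4 mm thick; cap 26 mm across, upright sides 4 to 30 mm above the origin, grip it there. 40 g. Origin: centre of the collar's underside; z runs up.
- new0: New seed vial (may be absent), with a domed top that reaches 42 mm above the origin, at first in the wooden rack. Body below the collar 24 mm across, 46 mm long, round-bottomed; collar 34 mm across, 4 mm thick; cap 26 mm across, upright sides 4 to 30 mm above the origin, grip it there. 40 g. Origin: centre of the collar's underside; z runs up.
- new1: New seed vial (may be absent), with a domed top that reaches 42 mm above the origin, at first in the wooden rack. Body below the collar 24 mm across, 46 mm long, round-bottomed; collar 34 mm across, 4 mm thick; cap 26 mm across, upright sides 4 to 30 mm above the origin, grip it there. 40 g. Origin: centre of the collar's underside; z runs up.
- new2: New seed vial (may be absent), with a domed top that reaches 42 mm above the origin, at first in the wooden rack. Body below the collar 24 mm across, 46 mm long, round-bottomed; collar 34 mm across, 4 mm thick; cap 26 mm across, upright sides 4 to 30 mm above the origin, grip it there. 40 g. Origin: centre of the collar's underside; z runs up.
- new3: New seed vial (may be absent), with a domed top that reaches 42 mm above the origin, at first in the wooden rack. Body below the collar 24 mm across, 46 mm long, round-bottomed; collar 34 mm across, 4 mm thick; cap 26 mm across, upright sides 4 to 30 mm above the origin, grip it there. 40 g. Origin: centre of the collar's underside; z runs up.
- garden_hole0 (a point): Hole 0 of the garden's white deck: centre of its mouth, 75 mm above the worktop. Bore 27 mm through an 18 mm deck, hollow below. Four holes 55 mm apart, 3 nearest the lamp post; y runs along the row to the post, x across it. A vial is home when its collar lies on the deck, its origin at this point.
- garden_hole1 (a point): Hole 1 of the garden's white deck: centre of its mouth, 75 mm above the worktop. Bore 27 mm through an 18 mm deck, hollow below. Four holes 55 mm apart, 3 nearest the lamp post; y runs along the row to the post, x across it. A vial is home when its collar lies on the deck, its origin at this point.
- garden_hole2 (a point): Hole 2 of the garden's white deck: centre of its mouth, 75 mm above the worktop. Bore 27 mm through an 18 mm deck, hollow below. Four holes 55 mm apart, 3 nearest the lamp post; y runs along the row to the post, x across it. A vial is home when its collar lies on the deck, its origin at this point.
- garden_hole3 (a point): Hole 3 of the garden's white deck: centre of its mouth, 75 mm above the worktop. Bore 27 mm through an 18 mm deck, hollow below. Four holes 55 mm apart, 3 nearest the lamp post; y runs along the row to the post, x across it. A vial is home when its collar lies on the deck, its origin at this point.
- rack_hole0 (a point): Hole 0 of the loose wooden rack (72 x 250 x 62 mm, 0.8 kg): centre of its mouth, 62 mm above the worktop. Bore 27 mm through a 14 mm board, hollow below. Four holes 55 mm apart along y. A vial is home when its collar lies on the board, its origin at this point.
- rack_hole1 (a point): Hole 1 of the loose wooden rack (72 x 250 x 62 mm, 0.8 kg): centre of its mouth, 62 mm above the worktop. Bore 27 mm through a 14 mm board, hollow below. Four holes 55 mm apart along y. A vial is home when its collar lies on the board, its origin at this point.
- rack_hole2 (a point): Hole 2 of the loose wooden rack (72 x 250 x 62 mm, 0.8 kg): centre of its mouth, 62 mm above the worktop. Bore 27 mm through a 14 mm board, hollow below. Four holes 55 mm apart along y. A vial is home when its collar lies on the board, its origin at this point.
- rack_hole3 (a point): Hole 3 of the loose wooden rack (72 x 250 x 62 mm, 0.8 kg): centre of its mouth, 62 mm above the worktop. Bore 27 mm through a 14 mm board, hollow below. Four holes 55 mm apart along y. A vial is home when its collar lies on the board, its origin at this point.
- lamp (a joint): Lamp bar of the garden, aluminium, 66 mm wide, reaching 300 mm from its upright post, 165 to 187 mm above the worktop. Angle about the post (rad): 0 = straight above the row of holes, where it bars the way to them; grows as the bar swings over the near side, towards the robot; 1.57 = square to the row; 2.3 = stop. Stiff (0.4 N m), stays where it is left.
- lamp_grip (a point): Black upright grip post on top of the lamp bar, to swing it by: round, 16 mm across, standing from 187 to 221 mm above the worktop, 105 mm from the axis of the swing; this point is on its axis at 205 mm. It may turn between the fingers.
- restart_top (a point): Centre of the top of the round black button (22 mm across) on the head of the lamp post, about 207 mm above the worktop and exactly on the vertical axis about which the lamp bar turns, 107 mm beyond hole 3 in line with the row. Pressed straight down it starts the light cycle.
- restart (a joint): Travel of that button (m): 0 = up, 0.005 = fully down, which takes 4 N; springs back.
- coffee_cup: Bystander: espresso cup, 63 x 92 x 55 mm, origin under it.
- spice_pot: Bystander: round spice jar standing behind the rack, 41 mm across, 105 mm high, origin under it.
Not all that is in view belongs to the job. What is shaped like the new2 but orange is not meant. What is shaped like the new1 but pink is not meant.

How it is judged (in metres and radians):
On the way, in this order (a step that is already met when the one before it is completed fails the run):
1. the lamp bar is swung aside, square to the trough or nearly so (over 1.3 rad) (value of joint lamp above 1.3 rad), for 0.2 s.
2. every spent vial stands in the rack and every new one in the garden's deck, all fully home ((distance between spent0 and rack_hole0 below 0.005 m or distance between spent0 and rack_hole1 below 0.005 m or distance between spent0 and rack_hole2 below 0.005 m or distance between spent0 and rack_hole3 below 0.005 m) and angle between each of spent0, spent1, spent2, spent3, new0, new1, new2, new3's own z axis and vertical below 0.12 rad and linear speed of each of spent0, spent1, spent2, spent3, new0, new1, new2, new3 below 0.02 m/s and (distance between spent1 and rack_hole0 below 0.005 m or distance between spent1 and rack_hole1 below 0.005 m or distance between spent1 and rack_hole2 below 0.005 m or distance between spent1 and rack_hole3 below 0.005 m) and (distance between spent2 and rack_hole0 below 0.005 m or distance between spent2 and rack_hole1 below 0.005 m or distance between spent2 and rack_hole2 below 0.005 m or distance between spent2 and rack_hole3 below 0.005 m) and (distance between spent3 and rack_hole0 below 0.005 m or distance between spent3 and rack_hole1 below 0.005 m or distance between spent3 and rack_hole2 below 0.005 m or distance between spent3 and rack_hole3 below 0.005 m) and (distance between new0 and garden_hole0 below 0.005 m or distance between new0 and garden_hole1 below 0.005 m or distance between new0 and garden_hole2 below 0.005 m or distance between new0 and garden_hole3 below 0.005 m) and (distance between new1 and garden_hole0 below 0.005 m or distance between new1 and garden_hole1 below 0.005 m or distance between new1 and garden_hole2 below 0.005 m or distance between new1 and garden_hole3 below 0.005 m) and (distance between new2 and garden_hole0 below 0.005 m or distance between new2 and garden_hole1 below 0.005 m or distance between new2 and garden_hole2 below 0.005 m or distance between new2 and garden_hole3 below 0.005 m) and (distance between new3 and garden_hole0 below 0.005 m or distance between new3 and garden_hole1 below 0.005 m or distance between new3 and garden_hole2 below 0.005 m or distance between new3 and garden_hole3 below 0.005 m)), for 0.2 s.
3. the lamp bar is back over the row, within 0.12 rad (value of joint lamp between -0.12 and 0.12 rad), for 0.2 s.
4. the button on the post is pressed down (over 3 mm) (value of joint restart above 0.003 m), for 0.05 s.
At the end, for the whole second after the job is handed in: Each spent vial present stands in some hole of the rack and each new vial present in some hole of the deck, its origin within 5 mm of the hole's point, upright within 0.12 rad and at rest; the rack stands level; the lamp bar is within 0.12 rad of straight over the row; the button is up again (all of step 2 and all of step 3 and value of joint restart below 0.002 m and angle between rack's own z axis and vertical below 0.12 rad); the robot touches nothing.
It fails at once if the espresso cup is moved more than 3 cm (distance of coffee_cup from where it was at the start of the episode above 0.03 m).
It fails at once if the spice jar is moved more than 3 cm (distance of spice_pot from where it was at the start of the episode above 0.03 m).
Of spent0, spent1, spent2, spent3 only 2 to 3 are there at a start; the rules pass over those that are not, and their reading is None.
Of new0, new1, new2, new3 only 3 to 4 are there at a start; the rules pass over those that are not, and their reading is None.
At some moment in a run one of rack may be knocked a few centimetres aside while the robot is not near it.
It also fails if it takes over 210 s, if anything falls off the work surface, if the arm or the gripper's body presses on something with over 40 N, if the wrist force passes 120 N, or if a joint passes its speed limit or range.

## Working session

There is one attempt and no reset: what is moved stays moved. The work goes in short steps, Python scripts to look and compute and a tool call to move; the robot and the scene stay as the last step left them, time stands still between calls to the robot, and variables do not carry over. Pictures are saved under pics/ and viewed, at most 14 in all, crops included, and the job is handed in when it is done.

Besides the shell and the picture viewer there is one more tool, called after "Call:" as a command line: name --argument value ..., lists and objects as JSON in quotes. move_arm: Moves the arm, as the interface text tells. Its arguments: {"type":"object","properties":{"motion":{"type":"array","items":{"type":"array"}},"fingers":{"type":"number"}},"required":["motion"]}

```bash
mkdir -p pics; ls; cat > h.py <<'E'
import numpy as np, cv2
from rig import manip, viewer, job, finder
def cam(n):
    p=viewer.camera_params(n);return np.array(p["camera_matrix"],float),cv2.Rodrigues(np.array(p["rvec"],float))[0],np.array(p["tvec"],float).ravel()
def ray(n,px,z):
    K,R,t=cam(n);d=R.T@np.linalg.solve(K,[px[1],px[0],1]);c=-R.T@t
    return c+d*(z-c[2])/d[2]
def cloud(n,D):
    K,R,t=cam(n);v,u=np.indices(D.shape)
    P=np.stack([(u-K[0,2])/K[0,0]*D,(v-K[1,2])/K[1,1]*D,D],-1)
    return (P-t)@R
def save(im,f,crop=None,s=1):
    if crop: r0,r1,c0,c1=crop;im=im[r0:r1,c0:c1]
    cv2.imwrite("pics/"+f,cv2.resize(im[...,::-1],None,fx=s,fy=s,interpolation=cv2.INTER_CUBIC))
E
python3 - <<'E'
from h import *
for n in("scene","top"):
    im,d=viewer.snapshot(n);save(im,n+"0.png")
    K,R,t=cam(n);print(n,-R.T@t,K[0,0])
    for q in["garden_hole0","garden_hole3","rack_hole0","rack_hole3","lamp_grip","restart_top","spent0","new0","coffee_cup","spice_pot"]:
        print(q,[(np.round(x["pixel"]).tolist(),round(x["conf"],2)) for x in finder.place_of(n,q)[:6]])
s=manip.observe();print(s["time"],s["position"],s["eef_rot"],s["opening"])
E
```

```text
pics
scene [  227.84507657 -1008.67389511   771.40652071] 403.3621331406858
garden_hole0 [([186.0, 260.0], 0.92), ([211.0, 272.0], 0.81), ([195.0, 263.0], 0.78), ([200.0, 270.0], 0.55)]
garden_hole3 [([186.0, 260.0], 0.92), ([211.0, 272.0], 0.81), ([195.0, 263.0], 0.78), ([200.0, 270.0], 0.55)]
rack_hole0 [([286.0, 298.0], 0.94), ([300.0, 306.0], 0.81), ([272.0, 283.0], 0.71), ([263.0, 275.0], 0.65)]
rack_hole3 [([286.0, 298.0], 0.94), ([300.0, 306.0], 0.81), ([272.0, 283.0], 0.71), ([263.0, 275.0], 0.65)]
lamp_grip [([152.0, 255.0], 0.63)]
restart_top [([141.0, 254.0], 0.56)]
spent0 [([208.0, 270.0], 0.47), ([209.0, 266.0], 0.41)]
new0 [([344.0, 270.0], 0.86), ([270.0, 285.0], 0.75), ([244.0, 259.0], 0.7), ([262.0, 273.0], 0.69), ([287.0, 293.0], 0.67), ([296.0, 308.0], 0.58)]
coffee_cup [([235.0, 330.0], 0.93), ([211.0, 276.0], 0.47)]
spice_pot [([278.0, 342.0], 0.71)]
top [ 377.69422045  -68.35722089 1521.73194318] 457.0624928854327
garden_hole0 [([224.0, 195.0], 0.93), ([226.0, 234.0], 0.88), ([226.0, 246.0], 0.59), ([222.0, 215.0], 0.58)]
garden_hole3 [([224.0, 195.0], 0.93), ([
[... 201 characters left out ...]
1.0], 0.95), ([241.0, 319.0], 0.82), ([240.0, 334.0], 0.78), ([228.0, 370.0], 0.59)]
lamp_grip [([226.0, 185.0], 0.55)]
restart_top [([220.0, 151.0], 0.47)]
spent0 [([222.0, 249.0], 0.54), ([225.0, 234.0], 0.54)]
new0 [([266.0, 400.0], 0.63), ([233.0, 351.0], 0.62), ([236.0, 339.0], 0.61), ([227.0, 367.0], 0.6), ([238.0, 319.0], 0.6), ([246.0, 284.0], 0.48)]
coffee_cup [([177.0, 277.0], 0.71), ([230.0, 354.0], 0.35)]
spice_pot [([188.0, 334.0], 0.52), ([222.0, 234.0], 0.34)]
1.1 [ 201.90040743 -617.84709325  303.89239022] [[ 9.50548427e-01  3.10576380e-01 -2.33923998e-05]
 [ 3.10576380e-01 -9.50548427e-01  1.05879717e-05]
 [-1.89472349e-05 -1.73295067e-05 -1.00000000e+00]] 1.0018103935010205
```

```bash
python3 - <<'E'
import cv2
a=cv2.imread("pics/top0.png")[120:300,120:440];cv2.imwrite("pics/top0c.png",cv2.resize(a,None,fx=2.5,fy=2.5))
a=cv2.imread("pics/scene0.png")[110:370,180:400];cv2.imwrite("pics/scene0c.png",cv2.resize(a,None,fx=2.3,fy=2.3))
E
```

```text
(no output)
```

View pics/top0c.png

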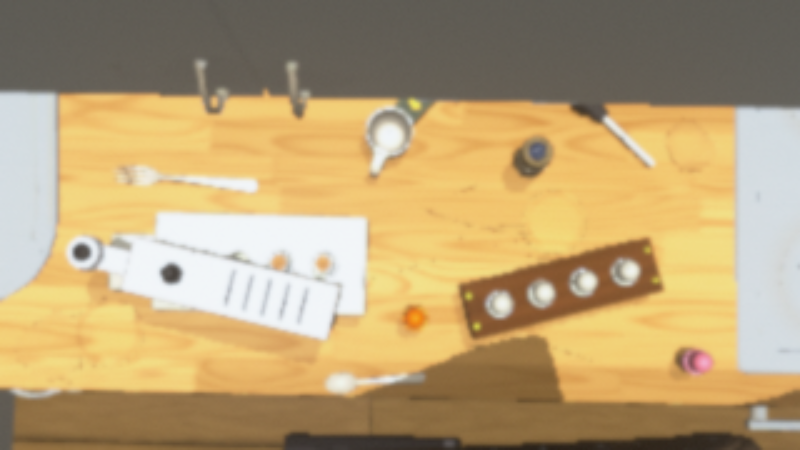

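View pics/scene0c.png

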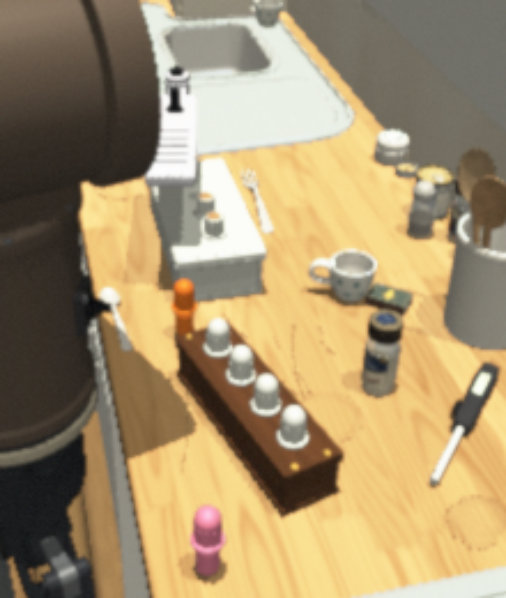

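```bash
cat >> h.py <<'E'
def blobs(n,box,z0,z1,shape=None,im=None,d=None):
    if d is None: im,d=viewer.snapshot(n)
    P=cloud(n,d);x0,x1,y0,y1=box
    m=(d>0)&(P[...,0]>x0)&(P[...,0]<x1)&(P[...,1]>y0)&(P[...,1]<y1)&(P[...,2]>z0)&(P[...,2]<z1)
    k,l,st,c=cv2.connectedComponentsWithStats(m.astype(np.uint8),connectivity=4)
    return [(st[i,4],np.round(np.r_[(P[l==i].max(0)+P[l==i].min(0))[:2]/2,P[l==i].mean(0)],1)) for i in range(1,k) if st[i,4]>5]
E
python3 - <<'E'
from h import *
im,d=viewer.snapshot("top")
for nm,px,z in[("button",(220.8,152.6),207),("grip",(229.3,188.5),221),("sp",(225,231.6),105),("sp",(225.3,249.3),105),("cup",(177,277),0),("jar",(188,334),0),("orange",(247,285.5),46+42),("pink",(264,398),88)]:
    print(nm,np.round(ray("top",px,z),1))
B=(300,800,-500,600)
for r in((90,112),(72,78),(58,66),(160,190),(200,230)):
    print(r)
    for b in blobs("top",B,*r,im=im,d=d): print(b)
P=cloud("top",d)
# rack & deck min-area rects
for r,b in(((55,68),(300,800,-450,20)),((69,80),(300,800,20,500)),((178,192),(300,800,20,500))):
    m=(P[...,2]>r[0])&(P[...,2]<r[1])&(P[...,0]>b[0])&(P[...,0]<b[1])&(P[...,1]>b[2])&(P[...,1]<b[3])
    k,l,st,c=cv2.connectedComponentsWithStats(m.astype(np.uint8));i=1+st[1:,4].argmax()
    q=P[l==i][:,:2].astype(np.float32);R=cv2.minAreaRect(q);print(R,np.round(cv2.boxPoints(R)).tolist())
E
```

```text
button [462.4 310.  207. ]
grip [439.5 202.2 221. ]
sp [461.4  92.8 105. ]
sp [461.7  37.8 105. ]
cup [632.8 -42.9   0. ]
jar [ 599.7 -235.1    0. ]
orange [397.4 -76.1  88. ]
pink [ 352.7 -427.    88. ]
(90, 112)
(np.int32(134), array([ 607. , -226.4,  607.2, -225.5,  104.7]))
(np.int32(53), array([462.9,  93.6, 462.4,  93.2, 105.3]))
(np.int32(58), array([462.6,  38.8, 461.5,  38.7, 104.6]))
(np.int32(56), array([ 462.4, -342.2,  462.2, -341.9,  100.2]))
(np.int32(53), array([ 447.2, -289.7,  447.2, -289.1,  100.6]))
(np.int32(56), array([ 433.4, -235.8,  432.7, -236.1,   99.6]))
(np.int32(54), array([ 416.7, -184.5,  417. , -183.8,  100.7]))
(72, 78)
(np.int32(201), array([506.1, 207.7, 506.7, 212.6,  75. ]))
(np.int32(6), array([520.7, 163.8, 521.7, 164.3,  75.5]))
(np.int32(10), array([516.2, 157.6, 515.8, 157. ,  74.6]))
(np.int32(391), array([492.9,  84.8, 499.6,  89.1,  75.1]))
(np.int32(13), array([519.3,  20.4, 520.1,  20.6,  74.4]))
(np.int32(13), array([512.9,   7.4, 512.9,   6.1,  76. ]))
(np.int32(7), array([512.6,  21.8, 512.3,  22. ,  73.6]))
(np.int32(10), array([510
[... 1225 characters left out ...]
148.7, 186.2]))
(np.int32(6), array([444.1, 309.1, 443.4, 308.1, 183.8]))
(200, 230)
(np.int32(68), array([463.7, 309. , 463.3, 309.7, 205.9]))
(np.int32(31), array([440.6, 208.2, 440.4, 207.2, 217.9]))
((440.0438537597656, -263.75775146484375), (72.0753402709961, 249.6484832763672), 15.745058059692383) [[371.0, -153.0], [439.0, -394.0], [509.0, -374.0], [441.0, -134.0]]
((487.36859130859375, 138.2738037109375), (240.5561065673828, 85.9937744140625), 86.12014770507812) [[436.0, 21.0], [522.0, 15.0], [538.0, 255.0], [453.0, 261.0]]
((431.1357727050781, 163.98733520507812), (297.6003723144531, 65.95362091064453), 77.68647003173828) [[367.0, 26.0], [432.0, 12.0], [495.0, 302.0], [431.0, 316.0]]
```

Call:
move_arm --motion '[[[0,0,0],-10.27],[[0,0,0],-10.27],[[0,0,0],-10.27],[[0,0,0],-10.27],[[0,0,0],-10.27],[[0,0,0],-10.27],[[0,0,0],-10.28],[[0,0,0],0]]' --fingers 0.0854

```text
time: 2.15
position: [201.9, -617.9, 303.9]
eef_rot: [[0.001, 1.0, -0.0], [1.0, -0.001, 0.0], [0.0, -0.0, -1.0]]
wrist_force: [-1.0, -0.3, -0.4]
opening: 1.0
grasp_force: 0.0
```

Call:
move_arm --motion '[[[0.03,0.03,0],0],[[0.038,0.038,0],0],[[0.038,0.038,0],0],[[0.038,0.038,0],0],[[0.038,0.038,0],0],[[0.038,0.038,0],0],[[0.04,0.034,0],0],[[0.05,0.02,0],0],[[0.05,0,0],0],[[0.05,0,0],0]]'

```text
time: 3.4
position: [476.0, -206.2, 303.9]
eef_rot: [[0.005, 1.0, 0.0], [1.0, -0.005, -0.0], [-0.0, 0.0, -1.0]]
wrist_force: [0.8, -0.1, -0.2]
opening: 1.0
grasp_force: 0.0
```

Call:
move_arm --motion '[[[0.05,0,0],0],[[0.05,0,0],0],[[0.05,0,0],0],[[0.05,0,0],0],[[0.05,0,0],0],[[0.05,0,0],0],[[0.05,-0.01,0],0],[[0.045,-0.02,0],0],[[0.02,-0.01,0],0],[[0,0,0],0]]'

```text
time: 4.65
position: [435.4, 208.3, 304.0]
eef_rot: [[0.002, 1.0, 0.0], [1.0, -0.002, 0.0], [0.0, 0.0, -1.0]]
wrist_force: [-0.0, -0.2, -0.1]
opening: 1.002
grasp_force: 0.0
```

Call:
move_arm --motion '[[[-0.001,0.004,0.02],0],[[0,0,0.02],0],[[0,0,0],0]]'

```text
time: 5.03
position: [439.7, 205.1, 263.0]
eef_rot: [[0.003, 1.0, -0.002], [1.0, -0.003, -0.001], [-0.001, -0.002, -1.0]]
wrist_force: [-0.3, -0.2, -0.6]
opening: 1.0
grasp_force: 0.0
```

Call:
move_arm --motion '[[[0,0,0],0],[[0,0,0],0],[[0,0,0],0],[[0,0,0],0],[[0,0,0],0],[[0,0,0],0]]' --fingers 0

```text
time: 5.78
position: [440.3, 206.3, 264.4]
eef_rot: [[0.0, 1.0, 0.001], [1.0, -0.0, 0.0], [0.0, 0.001, -1.0]]
wrist_force: [0.1, -0.8, 7.2]
opening: 0.167
grasp_force: 58.4
```

Call:
move_arm --motion '[[[0.0046,-0.015,0],0],[[0.0068,-0.0142,-0.001],0],[[0.0088,-0.013,0],0],[[0.0106,-0.0115,0],0],[[0.0122,-0.0098,0],0],[[0.0136,-0.0079,0],0],[[0.0146,-0.0058,0],0],[[0.0153,-0.0035,0],0],[[0.0156,-0.0012,0],0],[[0.0157,0.0012,0],0]]'

```text
time: 7.02
position: [359.0, 323.8, 265.0]
eef_rot: [[-0.0, 1.0, -0.0], [1.0, 0.0, -0.001], [-0.001, -0.0, -1.0]]
wrist_force: [1.6, -8.5, 3.2]
opening: 0.167
grasp_force: 61.2
```

Call:
move_arm --motion '[[[0,0,0],0],[[0,0,0],0]]'

```text
time: 7.28
position: [359.1, 324.3, 265.0]
eef_rot: [[-0.0, 1.0, 0.0], [1.0, 0.0, 0.001], [0.001, 0.0, -1.0]]
wrist_force: [-2.8, 5.6, 0.2]
opening: 0.165
grasp_force: 61.2
```

Call:
move_arm --motion '[[[0,0,0],0],[[0,0,0],0],[[0,0,0],0],[[0,0,-0.02],0],[[0,0,-0.025],0],[[-0.03,0.03,0],0],[[-0.04,0.03,0],0],[[-0.05,0.03,0],0],[[-0.05,0.02,0],0],[[-0.05,0,0],0]]' --fingers 0.06

```text
time: 8.52
position: [470.5, 102.1, 309.9]
eef_rot: [[0.001, 1.0, 0.001], [1.0, -0.001, -0.0], [-0.0, 0.001, -1.0]]
wrist_force: [0.1, -0.3, -0.3]
opening: 0.7
grasp_force: 0.0
```

Call:
move_arm --motion '[[[-0.05,0,0],0],[[-0.05,0,0],0],[[-0.05,0,0],0],[[-0.03,0,0],0],[[0,0,0],0]]'

```text
time: 9.15
position: [469.2, -78.0, 309.9]
eef_rot: [[0.003, 1.0, 0.0], [1.0, -0.003, -0.0], [-0.0, 0.0, -1.0]]
wrist_force: [0.1, 0.5, 1.2]
opening: 0.703
grasp_force: 0.0
```

```bash
python3 - <<'E'
from h import *
im,d=viewer.snapshot("top");save(im,"top1.png",(140,280,130,410),2.8)
B=(300,560,-450,270)
for b in blobs("top",B,85,112,im=im,d=d): print(b)
P=cloud("top",d)
m=(P[...,2]>72)&(P[...,2]<78)&(P[...,0]>380)&(P[...,0]<540)&(P[...,1]>0)&(P[...,1]<270)
R=cv2.minAreaRect(P[m][:,:2].astype(np.float32));print(R)
for q in["garden_hole0","rack_hole0","spent0"]:
    print(q,[(np.round(ray("top",x["pixel"],62 if q[0]=="r" else 75)).tolist(),round(x["conf"],2)) for x in finder.place_of("top",q)[:6]])
s=manip.observe();print(s["position"])
E
```

```text
(np.int32(64), array([462.2, 203.9, 462. , 202.1, 103.2]))
(np.int32(58), array([461.8,  92.8, 461.7,  93.2, 104.2]))
(np.int32(59), array([ 462.5, -342.3,  461.9, -341.6,   99.6]))
(np.int32(53), array([ 447.3, -289.5,  447. , -289.1,  100.2]))
(np.int32(59), array([ 432.1, -236. ,  432.4, -236. ,   98.9]))
(np.int32(22), array([ 416.7, -190.6,  415.7, -190.3,  100.4]))
(np.int32(20), array([397.4, -76.1, 397.7, -76.1,  87.6]))
(np.int32(20), array([ 353. , -438. ,  353.7, -438.4,   87.8]))
((462.44970703125, 128.89401245117188), (255.6544952392578, 125.44432067871094), 89.71302032470703)
garden_hole0 [([467.0, 85.0, 75.0], 0.74), ([470.0, 155.0, 75.0], 0.74), ([459.0, 49.0, 75.0], 0.73), ([360.0, 364.0, 75.0], 0.55)]
rack_hole0 [([458.0, -350.0, 62.0], 0.84), ([422.0, -236.0, 62.0], 0.72), ([425.0, -181.0, 62.0], 0.72), ([452.0, -288.0, 62.0], 0.66)]
spent0 [([459.0, 97.0, 75.0], 0.53), ([459.0, 206.0, 75.0], 0.5)]
[469.16570666 -75.42766821 309.87167031]
```

View pics/top1.png

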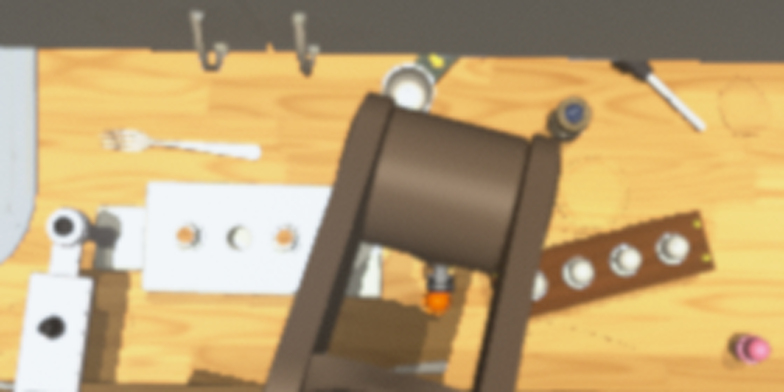

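Call:
move_arm --motion '[[[-0.04,-0.01,0],0],[[-0.04,-0.02,0.03],0],[[-0.028,-0.022,0.03],0],[[0,0,0.04],0],[[0,0,0],0],[[0,0,0],0]]'

```text
time: 10.1
position: [418.0, -183.6, 210.9]
eef_rot: [[-0.001, 1.0, 0.001], [1.0, 0.001, -0.0], [-0.0, 0.001, -1.0]]
wrist_force: [-0.0, 0.7, 0.6]
opening: 0.707
grasp_force: 0.0
```

Call:
move_arm --motion '[[[0,-0.001,0.03],0],[[0,0,0.025],0],[[0,0,0.014],0],[[0,0,0],0]]'

```text
time: 10.6
position: [416.6, -183.8, 141.1]
eef_rot: [[-0.001, 1.0, -0.0], [1.0, 0.001, 0.0], [0.0, -0.0, -1.0]]
wrist_force: [-0.5, -0.0, 0.5]
opening: 0.701
grasp_force: 0.0
```

Call:
move_arm --motion '[[[0,0,0],0],[[0,0,0],0],[[0,0,0],0],[[0,0,0],0],[[0,0,0],0]]' --fingers 0.01

```text
time: 11.22
position: [416.7, -184.3, 141.9]
eef_rot: [[0.0, 1.0, 0.001], [1.0, -0.0, -0.001], [-0.001, 0.001, -1.0]]
wrist_force: [-0.8, 2.0, 11.6]
opening: 0.283
grasp_force: 58.1
```

Call:
move_arm --motion '[[[0,0,-0.01],0],[[0,0,-0.025],0],[[0,0,-0.04],0],[[0,0,-0.04],0],[[0.02,0.01,-0.01],0],[[0.04,0.015,0],0],[[0.05,0.0205,0],0],[[0.05,0,0],0],[[0.05,0,0],0],[[0.05,0,0],0]]'

```text
time: 12.48
position: [461.6, 77.5, 266.8]
eef_rot: [[0.0, 1.0, 0.001], [1.0, -0.0, 0.0], [0.0, 0.001, -1.0]]
wrist_force: [1.3, 0.6, -0.5]
opening: 0.285
grasp_force: 59.3
```

Call:
move_arm --motion '[[[0.04,0,0],0],[[0.025,0,0],0],[[0.007,0,0],0],[[0,0,0.02],0],[[0,0,0],0],[[0,0,0],0],[[0,0,0],0]]'

```text
time: 13.35
position: [462.1, 147.7, 246.6]
eef_rot: [[0.001, 1.0, 0.001], [1.0, -0.001, 0.0], [0.0, 0.001, -1.0]]
wrist_force: [1.2, 0.5, -0.2]
opening: 0.282
grasp_force: 59.3
```

Call:
move_arm --motion '[[[0,0,0.02],0],[[0,0,0.02],0],[[0,0,0.012],0],[[0,0,0.012],0],[[0,0,0],0]]'

```text
time: 13.98
position: [461.7, 147.9, 181.4]
eef_rot: [[0.0, 1.0, -0.001], [1.0, -0.0, -0.0], [-0.0, -0.001, -1.0]]
wrist_force: [-0.3, 1.0, -1.4]
opening: 0.287
grasp_force: 59.3
```

Call:
move_arm --motion '[[[0,0,0.012],0],[[0,0,0.01],0],[[0,0,0.004],0],[[0,0,0],0]]'

```text
time: 14.48
position: [461.6, 147.9, 155.6]
eef_rot: [[0.0, 1.0, -0.001], [1.0, -0.0, -0.0], [-0.0, -0.001, -1.0]]
wrist_force: [-0.7, 0.5, 0.1]
opening: 0.287
grasp_force: 59.6
```

Call:
move_arm --motion '[[[0,0,0.001],0],[[0,0,0],0]]'

```text
time: 14.72
position: [461.9, 148.0, 155.1]
eef_rot: [[0.0, 1.0, 0.0], [1.0, -0.0, 0.0], [0.0, 0.0, -1.0]]
wrist_force: [-0.3, -0.6, 0.3]
opening: 0.288
grasp_force: 59.6
```

Call:
move_arm --motion '[[[0,0,0],0],[[0,0,0],0],[[0,0,0],0],[[0,0,-0.015],0],[[0,0,-0.03],0],[[0.02,0,-0.01],0],[[0.03,0,0],0],[[0.005,0,0],0],[[0,0,0],0],[[0,0,0],0]]' --fingers 0.06

```text
time: 15.98
position: [461.6, 202.3, 210.0]
eef_rot: [[0.0, 1.0, -0.0], [1.0, -0.0, -0.0], [-0.0, -0.0, -1.0]]
wrist_force: [0.5, -0.4, -0.2]
opening: 0.707
grasp_force: 0.0
```

```bash
cat > chk.py <<'E'
from h import *
im,d=viewer.snapshot("top")
for b in blobs("top",(300,560,-480,270),82,112,im=im,d=d): print(b)
P=cloud("top",d)
m=((P[...,2]>56)&(P[...,2]<68)&(P[...,0]>300)&(P[...,0]<600)&(P[...,1]>-480)&(P[...,1]<-60)).astype(np.uint8)
k,l,st,c=cv2.connectedComponentsWithStats(m);i=1+st[1:,4].argmax()
R=cv2.minAreaRect(P[l==i][:,:2].astype(np.float32));print(R)
a=np.radians(R[2] if R[1][0]<R[1][1] else R[2]-90);u=np.array([-np.sin(a),np.cos(a)])
print("holes",[np.round(np.array(R[0])+u*k,1).tolist() for k in(82.5,27.5,-27.5,-82.5)])
s=manip.observe();print(s["time"],s["position"],s["opening"])
E
python3 chk.py
```

```text
(np.int32(32), array([461.6, 145.4, 459.9, 140.9,  96.4]))
(np.int32(62), array([462.2,  93.3, 461.8,  92.2, 102.9]))
(np.int32(62), array([462.4,  38.2, 461.3,  38.4, 102.7]))
(np.int32(61), array([ 462.7, -341.7,  462.1, -341.4,   98.1]))
(np.int32(58), array([ 447.3, -289.2,  447.2, -288.3,   98.9]))
(np.int32(62), array([ 432. , -236.3,  431.8, -235.9,   99. ]))
(np.int32(31), array([397.5, -76.2, 397.8, -76.6,  87.3]))
(np.int32(34), array([ 349.8, -437.5,  350.2, -437.6,   86.5]))
((440.07647705078125, -264.2455139160156), (71.9033432006836, 250.60447692871094), 15.835103034973145)
holes [[417.6, -184.9], [432.6, -237.8], [447.6, -290.7], [462.6, -343.6]]
16.025 [461.66974051 202.2809049  209.91662398] 0.7001631668133916
```

Call:
move_arm --motion '[[[0,0.001,0.03],0],[[0,0,0.016],0],[[0,0,0.008],0],[[0,0,0],0]]'

```text
time: 16.52
position: [462.6, 202.8, 155.6]
eef_rot: [[0.0, 1.0, -0.001], [1.0, -0.0, -0.0], [-0.0, -0.001, -1.0]]
wrist_force: [0.7, 0.2, 0.2]
opening: 0.703
grasp_force: 0.0
```

Call:
move_arm --motion '[[[0,0,0],0],[[0,0,0],0],[[0,0,0],0],[[0,0,0],0],[[0,0,-0.012],0],[[0,0,-0.03],0],[[0,0,-0.04],0],[[0,0,-0.03],0],[[-0.02,-0.005,0],0],[[-0.04,-0.01,0],0]]' --fingers 0.01

```text
time: 17.77
position: [447.6, 142.6, 268.3]
eef_rot: [[-0.002, 1.0, 0.001], [1.0, 0.002, 0.0], [0.0, 0.001, -1.0]]
wrist_force: [-0.3, -0.3, -0.8]
opening: 0.281
grasp_force: 58.9
```

Call:
move_arm --motion '[[[-0.05,0,0],0],[[-0.05,0,0],0],[[-0.05,0,0],0],[[-0.05,0,0],0],[[-0.05,-0.005,0],0],[[-0.04,-0.012,0],0],[[-0.026,-0.01,0],0],[[-0.01,-0.003,0],0],[[0,0,0.01],0],[[0,0,0],0]]'

```text
time: 19.02
position: [417.3, -182.1, 256.9]
eef_rot: [[-0.0, 1.0, -0.002], [1.0, 0.0, 0.001], [0.001, -0.002, -1.0]]
wrist_force: [-0.4, 0.5, -0.6]
opening: 0.279
grasp_force: 58.9
```

```bash
python3 chk.py
```

```text
(np.int32(63), array([460.3,  93.4, 461. ,  93.4, 102.1]))
(np.int32(63), array([462.4,  38. , 461.6,  37.9, 102.4]))
(np.int32(20), array([461. , 137.7, 460.1, 136.5,  97.1]))
(np.int32(38), array([397.4, -77.7, 397.2, -78. ,  86.4]))
(np.int32(35), array([ 349.8, -435.6,  350.7, -435.6,   86. ]))
((465.6205749511719, -354.9035339355469), (71.6865463256836, 61.94778823852539), 16.183164596557617)
holes [[544.9, -331.9], [492.0, -347.2], [439.2, -362.6], [386.4, -377.9]]
19.075 [ 417.585772   -182.13684164  257.30074093] 0.2797750915086614
```

Call:
move_arm --motion '[[[-0.0015,-0.0003,0.02],0],[[0,0,0.03],0],[[0,0,0.02],0],[[0,0,0.01],0],[[0,0,0.01],0],[[0,0,0],0]]'

```text
time: 19.82
position: [417.4, -184.4, 167.7]
eef_rot: [[-0.0, 1.0, -0.0], [1.0, 0.0, 0.0], [0.0, -0.0, -1.0]]
wrist_force: [-0.1, 0.3, -1.1]
opening: 0.282
grasp_force: 58.9
```

Call:
move_arm --motion '[[[0,0,0.012],0],[[0,0,0.009],0],[[0,0,0.004],0],[[0,0,0.001],0],[[0,0,0],0]]'

```text
time: 20.45
position: [417.3, -184.6, 143.2]
eef_rot: [[0.0, 1.0, 0.0], [1.0, -0.0, -0.0], [-0.0, 0.0, -1.0]]
wrist_force: [-10.6, 4.0, 49.3]
opening: 0.279
grasp_force: 64.4
```

Call:
move_arm --motion '[[[0,0,0],0],[[0,0,0],0],[[0,0,0],0],[[0,0,-0.015],0],[[0,0,-0.03],0],[[-0.02,0.005,-0.01],0],[[-0.025,0.008,0],0],[[-0.0065,0.002,0],0],[[0,0,0],0],[[0,0,0],0]]' --fingers 0.06

```text
time: 21.7
position: [431.9, -235.3, 196.6]
eef_rot: [[-0.0, 1.0, -0.001], [1.0, 0.0, 0.001], [0.001, -0.001, -1.0]]
wrist_force: [0.1, -0.9, 0.7]
opening: 0.701
grasp_force: 0.0
```

```bash
python3 chk.py | grep -v 34; python3 -c "
from h import *
im,d=viewer.snapshot('scene');save(im,'scene1.png',(180,360,180,400),3)"
```

```text
(np.int32(22), array([459.1, 142.2, 458.3, 140. ,  97.9]))
(np.int32(59), array([462.3,  93.2, 461.8,  93.2, 104. ]))
(np.int32(61), array([463.3,  38.8, 461.8,  38.3, 103.6]))
(np.int32(40), array([397.5, -76.2, 397.6, -77.3,  86.3]))
((421.509521484375, -164.53504943847656), (52.42515563964844, 49.138916015625), 15.25107192993164)
```

View pics/scene1.png

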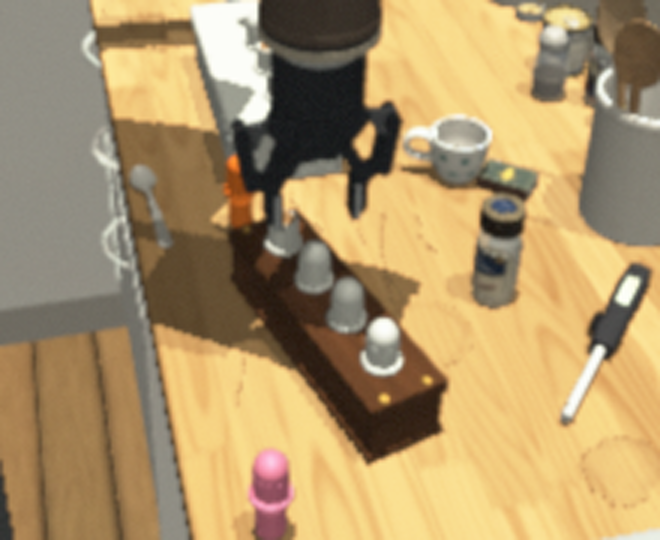

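Call:
move_arm --motion '[[[-0.001,0.0003,0.03],0],[[0,0,0.015],0],[[0,0,0.008],0],[[0,0,0],0]]'

```text
time: 22.3
position: [432.6, -236.9, 143.6]
eef_rot: [[0.0, 1.0, -0.001], [1.0, -0.0, 0.001], [0.001, -0.001, -1.0]]
wrist_force: [0.3, 0.5, -0.1]
opening: 0.704
grasp_force: 0.0
```

Call:
move_arm --motion '[[[0,0,0],0],[[0,0,0],0],[[0,0,0],0],[[0,0,0],0],[[0,0,-0.012],0],[[0,0,-0.03],0],[[0,0,-0.04],0],[[0,0,-0.04],0],[[0.02,0.01,0],0],[[0.04,0.02,0],0]]' --fingers 0.01

```text
time: 23.55
position: [463.0, -177.4, 267.5]
eef_rot: [[0.002, 1.0, 0.002], [1.0, -0.002, -0.001], [-0.001, 0.002, -1.0]]
wrist_force: [1.3, -0.1, -1.2]
opening: 0.281
grasp_force: 58.9
```

Call:
move_arm --motion '[[[0.05,0,0],0],[[0.05,0,0],0],[[0.05,0,0],0],[[0.05,0,0],0],[[0.05,0,0],0],[[0.05,0,0],0],[[0.045,0,0],0],[[0.025,0,0],0],[[0.0085,0,0],0],[[0,0,0.01],0]]'

```text
time: 24.8
position: [463.1, 201.5, 256.4]
eef_rot: [[-0.001, 1.0, 0.002], [1.0, 0.001, 0.0], [0.0, 0.002, -1.0]]
wrist_force: [-0.6, -0.8, -0.9]
opening: 0.281
grasp_force: 58.9
```

Call:
move_arm --motion '[[[0,0,0.02],0],[[0,0,0.03],0],[[0,0,0.015],0],[[0,0,0.012],0],[[0,0,0],0]]'

```text
time: 25.42
position: [462.8, 201.1, 178.2]
eef_rot: [[0.001, 1.0, -0.001], [1.0, -0.001, 0.0], [0.0, -0.001, -1.0]]
wrist_force: [-0.4, 7.1, -4.1]
opening: 0.285
grasp_force: 59.1
```

Call:
move_arm --motion '[[[0.0013,-0.0005,0.004],0],[[0,0,0.01],0],[[0,0,0.007],0],[[0,0,0.001],0],[[0,0,0],0]]'

```text
time: 26.05
position: [462.4, 202.6, 157.4]
eef_rot: [[0.0, 1.0, 0.0], [1.0, -0.0, 0.0], [0.0, 0.0, -1.0]]
wrist_force: [-4.3, 0.5, 23.5]
opening: 0.281
grasp_force: 62.4
```

Call:
move_arm --motion '[[[0,0,0],0],[[0,0,0],0],[[0,0,0],0],[[0,0,-0.015],0],[[0,0,-0.03],0],[[-0.02,0,-0.01],0],[[-0.04,0,0],0],[[-0.04,0,0],0],[[-0.0095,0,0],0],[[0,0,0],0]]' --fingers 0.06

```text
time: 27.3
position: [462.5, 92.9, 212.5]
eef_rot: [[0.002, 1.0, 0.001], [1.0, -0.002, 0.0], [0.0, 0.001, -1.0]]
wrist_force: [0.5, 0.2, -0.3]
opening: 0.702
grasp_force: 0.0
```

```bash
python3 chk.py
```

```text
(np.int32(47), array([463.5,  33.4, 462.4,  34.9, 102.2]))
(np.int32(62), array([ 462.7, -341.8,  461.8, -341. ,   99.2]))
(np.int32(58), array([ 447.3, -289.2,  447. , -288.4,   98.7]))
(np.int32(58), array([ 416.9, -183.2,  416.9, -182.9,   91.7]))
(np.int32(32), array([397.4, -77.7, 397.3, -76.7,  86. ]))
(np.int32(32), array([ 349.8, -437.6,  350.3, -438.2,   86.8]))
((439.95831298828125, -263.90130615234375), (71.92192840576172, 249.9904022216797), 15.810641288757324)
holes [[417.5, -184.5], [432.5, -237.4], [447.5, -290.4], [462.4, -343.3]]
27.35 [462.5390235   93.5356365  212.37821561] 0.700973918167303
```

Call:
move_arm --motion '[[[-0.0005,0,0.03],0],[[0,0,0.018],0],[[0,0,0.008],0],[[0,0,0],0]]'

```text
time: 27.85
position: [462.2, 93.3, 155.7]
eef_rot: [[-0.001, 1.0, -0.001], [1.0, 0.001, -0.0], [-0.0, -0.001, -1.0]]
wrist_force: [-0.7, -0.1, 0.7]
opening: 0.704
grasp_force: 0.0
```

Call:
move_arm --motion '[[[0,0,0],0],[[0,0,0],0],[[0,0,0],0],[[0,0,0],0],[[0,0,-0.012],0],[[0,0,-0.03],0],[[0,0,-0.04],0],[[0,0,-0.03],0],[[-0.02,0,0],0],[[-0.04,0,0],0]]' --fingers 0.01

```text
time: 29.1
position: [462.5, 32.8, 269.3]
eef_rot: [[-0.002, 1.0, 0.002], [1.0, 0.002, 0.0], [0.0, 0.002, -1.0]]
wrist_force: [-0.3, -1.3, -0.5]
opening: 0.281
grasp_force: 58.9
```

Call:
move_arm --motion '[[[-0.05,0,0],0],[[-0.05,0,0],0],[[-0.05,0,0],0],[[-0.05,-0.01,0],0],[[-0.04,-0.012,0],0],[[-0.022,-0.008,0],0],[[-0.0074,0,0],0],[[0,0,0.01],0],[[0,0,0],0]]'

```text
time: 30.22
position: [432.0, -235.6, 257.1]
eef_rot: [[-0.001, 1.0, -0.001], [1.0, 0.001, 0.001], [0.001, -0.001, -1.0]]
wrist_force: [0.5, -0.4, -0.7]
opening: 0.281
grasp_force: 58.9
```

```bash
python3 chk.py
```

```text
(np.int32(16), array([466.7, 196.4, 468.3, 193.9,  99. ]))
(np.int32(33), array([461.3, 142.6, 459.7, 141.2,  99.7]))
(np.int32(63), array([463.4,  38.2, 462.3,  37.9, 102.8]))
(np.int32(14), array([453.2, 200.2, 452.4, 200.3, 104.1]))
(np.int32(33), array([398.9, -77.6, 396.6, -77. ,  86.9]))
(np.int32(38), array([ 351.3, -437.1,  350.5, -436.9,   85.8]))
((420.6864318847656, -168.56646728515625), (56.31344985961914, 55.749515533447266), 15.26324462890625)
holes [[500.3, -146.8], [447.2, -161.3], [394.2, -175.8], [341.1, -190.3]]
30.275 [ 432.15696615 -235.68161084  257.42138698] 0.2843055996667205
```

Call:
move_arm --motion '[[[-0.0005,0.0002,0.02],0],[[0,0,0.03],0],[[0,0,0.02],0],[[0,0,0.01],0],[[0,0,0.01],0],[[0,0,0],0]]'

```text
time: 31.02
position: [432.5, -237.0, 167.7]
eef_rot: [[-0.0, 1.0, -0.0], [1.0, 0.0, 0.0], [0.0, -0.0, -1.0]]
wrist_force: [0.0, -0.4, -0.8]
opening: 0.281
grasp_force: 58.9
```

Call:
move_arm --motion '[[[0,0,0.012],0],[[0,0,0.009],0],[[0,0,0.004],0],[[0,0,0],0]]'

```text
time: 31.52
position: [432.3, -237.2, 143.5]
eef_rot: [[0.0, 1.0, 0.0], [1.0, -0.0, -0.0], [-0.0, 0.0, -1.0]]
wrist_force: [-6.0, 1.6, 24.7]
opening: 0.283
grasp_force: 61.8
```

Call:
move_arm --motion '[[[0,0,0],0],[[0,0,0],0],[[0,0,0],0],[[0,0,-0.015],0],[[0,0,-0.03],0],[[-0.02,0.005,-0.01],0],[[-0.025,0.007,0],0],[[-0.007,0.0025,0],0],[[0,0,0],0],[[0,0,0],0]]' --fingers 0.06

```text
time: 32.78
position: [446.5, -288.4, 197.8]
eef_rot: [[-0.0, 1.0, -0.001], [1.0, 0.0, 0.001], [0.001, -0.001, -1.0]]
wrist_force: [0.3, 0.5, -0.5]
opening: 0.698
grasp_force: 0.0
```

Call:
move_arm --motion '[[[-0.0005,0.0003,0.03],0],[[0,0,0.016],0],[[0,0,0.008],0],[[0,0,0],0]]'

```text
time: 33.28
position: [447.1, -289.4, 143.6]
eef_rot: [[-0.0, 1.0, -0.001], [1.0, 0.0, 0.001], [0.001, -0.001, -1.0]]
wrist_force: [-0.0, -0.8, 0.7]
opening: 0.704
grasp_force: 0.0
```

Call:
move_arm --motion '[[[0,0,0],0],[[0,0,0],0],[[0,0,0],0],[[0,0,0],0],[[0,0,-0.012],0],[[0,0,-0.03],0],[[0,0,-0.04],0],[[0,0,-0.04],0],[[0.02,0.005,0],0],[[0.04,0.01,0],0]]' --fingers 0.01

```text
time: 34.52
position: [462.3, -229.5, 266.6]
eef_rot: [[0.002, 1.0, 0.001], [1.0, -0.002, -0.001], [-0.001, 0.001, -1.0]]
wrist_force: [0.3, 1.4, -0.8]
opening: 0.279
grasp_force: 58.9
```

Call:
move_arm --motion '[[[0.05,0,0],0],[[0.05,0,0],0],[[0.05,0,0],0],[[0.05,0,0],0],[[0.05,0,0],0],[[0.042,0,0],0],[[0.022,0,0],0],[[0.0085,0,0],0],[[0,0,0.01],0],[[0,0,0],0]]'

```text
time: 35.78
position: [461.7, 92.1, 254.9]
eef_rot: [[0.001, 1.0, -0.002], [1.0, -0.001, -0.0], [-0.0, -0.002, -1.0]]
wrist_force: [0.0, -0.4, -0.3]
opening: 0.279
grasp_force: 58.9
```

Call:
move_arm --motion '[[[0,0,0.02],0],[[0,0,0.03],0],[[0,0,0.015],0],[[0,0,0.01],0],[[0,0,0],0]]'

```text
time: 36.4
position: [462.1, 92.4, 180.5]
eef_rot: [[0.001, 1.0, -0.001], [1.0, -0.001, -0.0], [-0.0, -0.001, -1.0]]
wrist_force: [-0.4, 3.4, -1.7]
opening: 0.282
grasp_force: 59.0
```

Then release and go over hole 0 (38).

Call:
move_arm --motion '[[[0.0007,0,0.01],0],[[0,0,0.01],0],[[0,0,0.004],0],[[0,0,0],0]]'

```text
time: 36.9
position: [462.1, 93.5, 157.5]
eef_rot: [[-0.0, 1.0, -0.0], [1.0, 0.0, -0.0], [-0.0, -0.0, -1.0]]
wrist_force: [-6.2, -2.2, 24.5]
opening: 0.284
grasp_force: 61.8
```

Call:
move_arm --motion '[[[0,0,0],0],[[0,0,0],0],[[0,0,0],0],[[0,0,-0.015],0],[[0,0,-0.03],0],[[-0.02,0,-0.01],0],[[-0.027,0,0],0],[[-0.008,0,0],0],[[0,0,0],0],[[0,0,0],0]]' --fingers 0.06

```text
time: 38.15
position: [462.3, 39.0, 212.0]
eef_rot: [[-0.0, 1.0, -0.0], [1.0, 0.0, 0.0], [0.0, -0.0, -1.0]]
wrist_force: [-0.6, 1.0, 0.3]
opening: 0.706
grasp_force: 0.0
```

```bash
sed -i 's/,82,112/,82,122/' chk.py; python3 chk.py
```

```text
(np.int32(63), array([ 462.6, -342.1,  462.2, -341. ,   99.1]))
(np.int32(58), array([ 432.2, -234.9,  432.2, -234.8,   92.2]))
(np.int32(56), array([ 416.9, -183.5,  416.9, -183.4,   91. ]))
(np.int32(32), array([397.4, -77.7, 397.3, -77.6,  86.5]))
(np.int32(36), array([ 351.3, -437.2,  351.2, -437.5,   86.9]))
((440.077392578125, -264.3946533203125), (71.87267303466797, 250.83502197265625), 15.811543464660645)
holes [[417.6, -185.0], [432.6, -237.9], [447.6, -290.9], [462.6, -343.8]]
38.2 [462.23118974  39.08423214 211.89651877] 0.7023712904360578
```

Call:
move_arm --motion '[[[-0.0005,0,0.03],0],[[0,0,0.018],0],[[0,0,0.008],0],[[0,0,0],0]]'

```text
time: 38.7
position: [462.1, 38.3, 155.7]
eef_rot: [[-0.0, 1.0, -0.001], [1.0, 0.0, 0.0], [0.0, -0.001, -1.0]]
wrist_force: [0.6, -0.6, 0.4]
opening: 0.705
grasp_force: 0.0
```

Call:
move_arm --motion '[[[0,0,0],0],[[0,0,0],0],[[0,0,0],0],[[0,0,0],0],[[0,0,-0.012],0],[[0,0,-0.03],0],[[0,0,-0.04],0],[[0,0,-0.03],0],[[-0.02,0,0],0],[[-0.04,0,0],0]]' --fingers 0.01

```text
time: 39.95
position: [462.5, -21.9, 269.4]
eef_rot: [[-0.002, 1.0, 0.002], [1.0, 0.002, -0.0], [-0.0, 0.002, -1.0]]
wrist_force: [0.2, -0.6, -0.9]
opening: 0.281
grasp_force: 58.9
```

```bash
python3 chk.py
```

```text
(np.int32(71), array([461.3, 204.6, 461.1, 199.5, 108.6]))
(np.int32(62), array([463. , 147.1, 461.8, 146. , 110.1]))
(np.int32(64), array([ 462.6, -341.8,  462.1, -340.9,   98.4]))
(np.int32(56), array([ 432.2, -234.5,  432.5, -234.9,   92.3]))
(np.int32(57), array([ 416.8, -183.4,  416.8, -183.1,   92.3]))
(np.int32(39), array([ 351.2, -437.3,  350. , -437. ,   86.2]))
((439.94903564453125, -263.8772888183594), (71.80963897705078, 250.32606506347656), 15.850417137145996)
holes [[417.4, -184.5], [432.4, -237.4], [447.5, -290.3], [462.5, -343.2]]
40.0 [462.42853899 -25.63943834 269.15450272] 0.283294489767067
```

Call:
move_arm --motion '[[[-0.05,0,0],0],[[-0.05,0,0],0],[[-0.05,0,0],0],[[-0.05,-0.005,0],0],[[-0.04,-0.006,0],0],[[-0.02,-0.004,0],0],[[-0.0076,0,0],0],[[0,0,0.01],0],[[0,0,0],0],[[0,0,0.02],0]]'

```text
time: 41.25
position: [448.1, -288.9, 238.5]
eef_rot: [[-0.001, 1.0, 0.002], [1.0, 0.001, -0.001], [-0.001, 0.002, -1.0]]
wrist_force: [0.1, 0.3, -0.3]
opening: 0.28
grasp_force: 58.9
```

Call:
move_arm --motion '[[[0,0,0.03],0],[[0,0,0.02],0],[[0,0,0.01],0],[[0,0,0.008],0],[[0,0,0],0]]'

```text
time: 41.88
position: [447.4, -289.5, 169.9]
eef_rot: [[-0.0, 1.0, -0.0], [1.0, 0.0, 0.0], [0.0, -0.0, -1.0]]
wrist_force: [0.4, -1.5, -1.6]
opening: 0.279
grasp_force: 58.9
```

Call:
move_arm --motion '[[[0,0,0.012],0],[[0,0,0.01],0],[[0,0,0.005],0],[[0,0,0],0]]'

```text
time: 42.38
position: [447.3, -289.8, 143.5]
eef_rot: [[0.0, 1.0, 0.0], [1.0, -0.0, -0.0], [-0.0, 0.0, -1.0]]
wrist_force: [-4.9, 0.1, 20.7]
opening: 0.279
grasp_force: 61.5
```

Call:
move_arm --motion '[[[0,0,0],0],[[0,0,0],0],[[0,0,0],0],[[0,0,-0.015],0],[[0,0,-0.03],0],[[-0.02,0.005,-0.01],0],[[-0.025,0.007,0],0],[[-0.007,0.003,0],0],[[0,0,0],0],[[0,0,0],0]]' --fingers 0.06

```text
time: 43.62
position: [461.8, -340.7, 197.8]
eef_rot: [[-0.0, 1.0, -0.001], [1.0, 0.0, 0.001], [0.001, -0.001, -1.0]]
wrist_force: [-0.8, -0.1, -0.5]
opening: 0.702
grasp_force: 0.0
```

Call:
move_arm --motion '[[[-0.0005,0.0003,0.03],0],[[0,0,0.016],0],[[0,0,0.008],0],[[0,0,0],0]]'

```text
time: 44.12
position: [462.4, -341.8, 143.6]
eef_rot: [[-0.0, 1.0, -0.001], [1.0, 0.0, 0.001], [0.001, -0.001, -1.0]]
wrist_force: [-1.1, -0.4, 0.2]
opening: 0.703
grasp_force: 0.0
```

Call:
move_arm --motion '[[[0,0,0],0],[[0,0,0],0],[[0,0,0],0],[[0,0,0],0],[[0,0,-0.012],0],[[0,0,-0.03],0],[[0,0,-0.04],0],[[0,0,-0.04],0],[[0.02,0,0],0],[[0.04,0,0],0]]' --fingers 0.01

```text
time: 45.38
position: [462.4, -281.8, 266.4]
eef_rot: [[0.002, 1.0, 0.001], [1.0, -0.002, -0.001], [-0.001, 0.001, -1.0]]
wrist_force: [1.2, 0.3, -0.0]
opening: 0.284
grasp_force: 58.9
```

Call:
move_arm --motion '[[[0.05,0,0],0],[[0.05,0,0],0],[[0.05,0,0],0],[[0.05,0,0],0],[[0.05,0,0],0],[[0.042,0,0],0],[[0.02,0,0],0],[[0.0083,0,0],0],[[0,0,0.01],0],[[0,0,0.01],0]]'

```text
time: 46.62
position: [462.3, 37.6, 245.0]
eef_rot: [[0.001, 1.0, -0.0], [1.0, -0.001, -0.0], [-0.0, -0.0, -1.0]]
wrist_force: [0.6, 0.4, -0.5]
opening: 0.28
grasp_force: 58.9
```

Call:
move_arm --motion '[[[0,0,0.01],0],[[0,0,0.03],0],[[0,0,0.015],0],[[0,0,0.01],0],[[0,0,0],0]]'

```text
time: 47.25
position: [462.2, 38.0, 180.2]
eef_rot: [[0.001, 1.0, -0.001], [1.0, -0.001, 0.0], [0.0, -0.001, -1.0]]
wrist_force: [-0.0, 2.8, -2.3]
opening: 0.284
grasp_force: 58.9
```

Seat, release, lift and move to y≈-80 to check everything.

Call:
move_arm --motion '[[[0.0005,0,0.01],0],[[0,0,0.01],0],[[0,0,0.004],0],[[0,0,0],0]]'

```text
time: 47.75
position: [462.4, 38.7, 157.5]
eef_rot: [[-0.0, 1.0, -0.0], [1.0, 0.0, -0.0], [-0.0, -0.0, -1.0]]
wrist_force: [-5.9, 0.3, 26.2]
opening: 0.279
grasp_force: 62.0
```

Call:
move_arm --motion '[[[0,0,0],0],[[0,0,0],0],[[0,0,0],0],[[0,0,-0.015],0],[[0,0,-0.03],0],[[-0.02,0,-0.04],0],[[-0.05,0,-0.03],0],[[-0.05,0,0],0],[[-0.02,0,0],0],[[0,0,0],0]]' --fingers 0.06

```text
time: 49.0
position: [462.4, -102.4, 271.8]
eef_rot: [[0.002, 1.0, 0.0], [1.0, -0.002, -0.0], [-0.0, 0.0, -1.0]]
wrist_force: [0.9, -0.2, -0.2]
opening: 0.7
grasp_force: 0.0
```

```bash
python3 chk.py; python3 -c "
from h import *
im,d=viewer.snapshot('scene');save(im,'scene2.png',(120,360,180,400),2.5)"
```

```text
(np.int32(70), array([461.2, 200.5, 461. , 199.6, 108.5]))
(np.int32(70), array([461.5, 146.7, 460.6, 145. , 108.4]))
(np.int32(70), array([461.2,  93. , 460.9,  91.2, 107.8]))
(np.int32(67), array([462.4,  35.6, 461.3,  36.2, 107.9]))
(np.int32(54), array([ 447.4, -288.6,  447.3, -288.2,   92.3]))
(np.int32(53), array([ 432.2, -236. ,  432.1, -235.8,   92.5]))
(np.int32(37), array([399. , -76.2, 398.4, -76.6,  86.1]))
(np.int32(37), array([ 349.8, -436.9,  349.3, -438.2,   86.9]))
((449.6018371582031, -297.79931640625), (71.86450958251953, 179.5633087158203), 15.890995025634766)
holes [[427.0, -218.5], [442.1, -271.4], [457.1, -324.2], [472.2, -377.1]]
49.05 [ 462.35249939 -101.52669369  271.72900882] 0.7001909439485503
```

View pics/scene2.png

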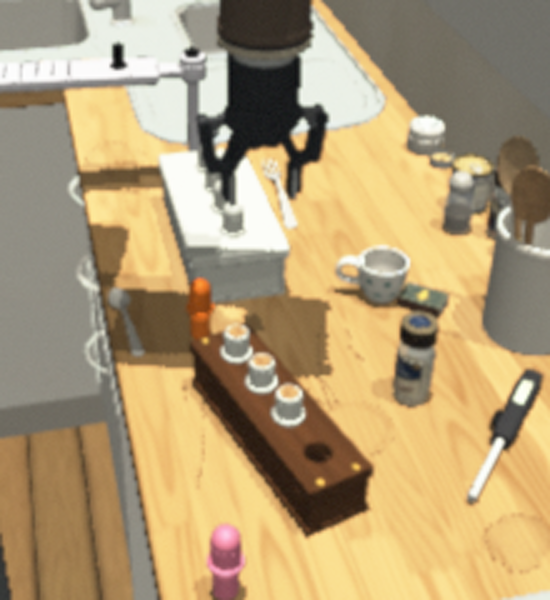

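Call:
move_arm --motion '[[[0.02,0,-0.018],0],[[0.05,0,-0.02],0],[[0.05,0,0],0],[[0.05,0,0],0],[[0.05,0,0],0],[[0.05,-0.01,0],0],[[0.05,-0.025,0],0],[[0.04,-0.03,0],0],[[0.035,-0.025,0],0],[[0.02,-0.01,0],0]]'

```text
time: 50.35
position: [360.1, 315.9, 309.8]
eef_rot: [[-0.003, 1.0, -0.001], [1.0, 0.003, -0.0], [-0.0, -0.001, -1.0]]
wrist_force: [1.0, 0.1, -0.3]
opening: 0.702
grasp_force: 0.0
```

```bash
python3 -c "
from h import *
for b in blobs('top',(250,520,240,420),196,225): print(b)
print(manip.observe()['position'])"
```

```text
(np.int32(119), array([462.3, 310.9, 462.6, 309.8, 203. ]))
(np.int32(26), array([359.5, 316.4, 359. , 317. , 214.5]))
[359.88339158 317.24468179 309.84573485]
```

Call:
move_arm --motion '[[[0.002,-0.001,0.025],0],[[0,0,0.019],0],[[0,0,0],0]]'

```text
time: 50.78
position: [360.4, 315.7, 264.8]
eef_rot: [[-0.001, 1.0, -0.002], [1.0, 0.001, -0.002], [-0.002, -0.002, -1.0]]
wrist_force: [0.4, -1.1, 1.1]
opening: 0.703
grasp_force: 0.0
```

Call:
move_arm --motion '[[[0,0,0],0],[[0,0,0],0],[[0,0,0],0],[[0,0,0],0],[[0,0,0],0],[[0,0,0],0]]' --fingers 0

```text
time: 51.52
position: [359.4, 315.6, 266.7]
eef_rot: [[0.001, 1.0, -0.004], [1.0, -0.001, -0.0], [-0.0, -0.004, -1.0]]
wrist_force: [-22.7, 2.9, 22.7]
opening: 0.168
grasp_force: 58.4
```

Call:
move_arm --motion '[[[0,-0.001,-0.002],0],[[-0.0171,0.0002,0],0],[[-0.0169,0.003,0],0],[[-0.0162,0.0057,0],0],[[-0.015,0.0083,0],0],[[-0.0134,0.0106,0],0],[[-0.0115,0.0127,0],0],[[-0.0093,0.0144,0],0],[[-0.0068,0.0157,0],0],[[-0.0042,0.0166,0],0]]'

```text
time: 52.78
position: [440.4, 197.3, 266.4]
eef_rot: [[-0.004, 1.0, -0.017], [1.0, 0.003, -0.016], [-0.016, -0.017, -1.0]]
wrist_force: [-27.9, -80.1, 30.7]
opening: 0.101
grasp_force: 71.6
```

Call:
move_arm --motion '[[[-0.0014,0.0171,0],0],[[0,0,0],0],[[0,0,0],0]]'

```text
time: 53.15
position: [461.2, 193.5, 266.3]
eef_rot: [[-0.004, 1.0, -0.01], [1.0, 0.004, -0.019], [-0.019, -0.01, -1.0]]
wrist_force: [-2.2, -111.8, 13.8]
opening: 0.07
grasp_force: 81.0
```

Call:
move_arm --motion '[[[0,0,0],0],[[0,0,0],0],[[0,0,0],0],[[0,0,0],0]]' --fingers 0.06

```text
time: 53.65
position: [464.9, 204.4, 268.1]
eef_rot: [[-0.0, 1.0, 0.001], [1.0, 0.0, 0.0], [0.0, 0.001, -1.0]]
wrist_force: [0.5, -0.1, 0.7]
opening: 0.704
grasp_force: 0.0
```

```bash
python3 - <<'E'
from h import *
im,d=viewer.snapshot("top");save(im,"top2.png",(150,290,130,340),3)
for b in blobs("top",(350,560,-30,350),160,225,im=im,d=d): print(b)
s=manip.observe();print(s["position"],s["wrist_force"])
P=cloud("top",d)
m=((P[...,2]>180)&(P[...,2]<192)&(P[...,0]>300)&(P[...,0]<600)&(P[...,1]>0)&(P[...,1]<330)).astype(np.uint8)
k,l,st,c=cv2.connectedComponentsWithStats(m);i=1+st[1:,4].argmax()
print(cv2.minAreaRect(P[l==i][:,:2].astype(np.float32)))
E
```

```text
(np.int32(1335), array([458. , 101.4, 458.1,  98.7, 187.2]))
[464.92510817 204.30704173 268.07194805] [ 1.18663524 -0.50277043 -0.04291326]
((458.07122802734375, 101.05744171142578), (178.6662139892578, 66.06529998779297), 88.48464965820312)
```

View pics/top2.png

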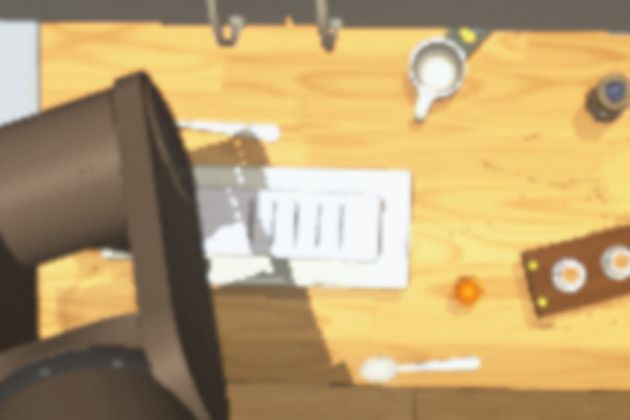

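Call:
move_arm --motion '[[[0,0,-0.025],0],[[0,0,-0.03],0],[[0.04,-0.001,0],0],[[0.045,-0.001,0],0],[[0.02,0,0],0],[[0,0,0],0],[[0,0,0],0]]'

```text
time: 54.58
position: [462.7, 308.2, 322.7]
eef_rot: [[-0.0, 1.0, -0.001], [1.0, 0.0, -0.001], [-0.001, -0.001, -1.0]]
wrist_force: [-0.4, -0.0, 0.0]
opening: 0.704
grasp_force: 0.0
```

Call:
move_arm --motion '[[[0,0,0.015],0],[[0,0,0.01],0],[[0,0,0],0],[[0,0,0],0],[[0,0,0],0]]' --fingers 0

```text
time: 55.2
position: [463.1, 309.0, 298.2]
eef_rot: [[0.0, 1.0, 0.0], [1.0, -0.0, 0.0], [0.0, 0.0, -1.0]]
wrist_force: [0.6, -0.5, 0.2]
opening: -0.001
grasp_force: 0.0
```

Call:
move_arm --motion '[[[0.001,0,0.012],0],[[0,0,0.006],0],[[0,0,0.003],0],[[0,0,0],0]]'

```text
time: 55.7
position: [462.7, 309.9, 276.7]
eef_rot: [[0.0, 1.0, -0.001], [1.0, -0.0, -0.0], [-0.0, -0.001, -1.0]]
wrist_force: [-2.2, -0.2, 2.9]
opening: -0.001
grasp_force: 1.6
```

Call:
move_arm --motion '[[[0,0,0.0015],0],[[0,0,0],0]]'

```text
time: 55.95
position: [462.8, 309.9, 275.6]
eef_rot: [[0.0, 1.0, -0.0], [1.0, -0.0, 0.0], [0.0, -0.0, -1.0]]
wrist_force: [-3.5, -0.3, 5.3]
opening: 0.0
grasp_force: 2.4
```

Call:
move_arm --motion '[[[0,0,0.001],0],[[0,0,0],0]]'

```text
time: 56.2
position: [462.8, 309.9, 275.4]
eef_rot: [[0.0, 1.0, 0.0], [1.0, -0.0, 0.0], [0.0, 0.0, -1.0]]
wrist_force: [-5.3, -2.8, 17.1]
opening: 0.002
grasp_force: 8.7
```

Call:
move_arm --motion '[[[0,0,-0.01],0],[[0,0,-0.04],0],[[0,0,-0.03],0],[[-0.05,0.01,0],0],[[-0.05,0.01,0],0],[[-0.05,0,0],0],[[-0.05,0,0],0],[[-0.05,0,0],0],[[-0.05,0,0],0],[[-0.05,0,0],0]]'

```text
time: 57.45
position: [482.8, -41.8, 354.8]
eef_rot: [[0.0, 1.0, 0.001], [1.0, -0.0, -0.0], [-0.0, 0.001, -1.0]]
wrist_force: [1.7, -0.1, -0.5]
opening: -0.001
grasp_force: 0.0
```

Call:
move_arm --motion '[[[-0.03,0,0],0],[[0,0,0],0],[[0,0,0],0],[[0,0,0],0]]'

```text
time: 57.95
position: [482.9, -69.3, 354.5]
eef_rot: [[-0.001, 1.0, 0.0], [1.0, 0.001, 0.0], [0.0, 0.0, -1.0]]
wrist_force: [0.4, 0.1, -0.3]
opening: 0.001
grasp_force: 0.0
```

```bash
python3 chk.py; python3 - <<'E'
from h import *
im,d=viewer.snapshot("top");save(im,"top3.png",(140,280,130,410),2.8)
for b in blobs("top",(350,560,-30,350),180,225,im=im,d=d): print(b)
im,d=viewer.snapshot("scene");save(im,"scene3.png",(110,360,180,400),2.4)
E
```

```text
(np.int32(56), array([ 447.4, -289.4,  447.1, -288.2,   92.6]))
(np.int32(58), array([ 432.1, -234.8,  432.2, -234.8,   92.1]))
(np.int32(51), array([ 417. , -184.6,  416.4, -184.2,   92.5]))
(np.int32(30), array([397.5, -77.6, 397.9, -77.5,  87.6]))
(np.int32(38), array([ 349.8, -437.2,  350.1, -437.4,   86.7]))
((442.51800537109375, -272.9607238769531), (72.08174133300781, 232.50845336914062), 15.77283763885498)
holes [[420.1, -193.6], [435.0, -246.5], [450.0, -299.4], [464.9, -352.4]]
58.0 [482.90387681 -69.27906999 354.46462092] -0.00013248115640570842
(np.int32(1646), array([460.3, 199.2, 460.3, 189.1, 188.7]))
(np.int32(80), array([449.4,  20.6, 446.4,  18.7, 186.4]))
```

View pics/top3.png

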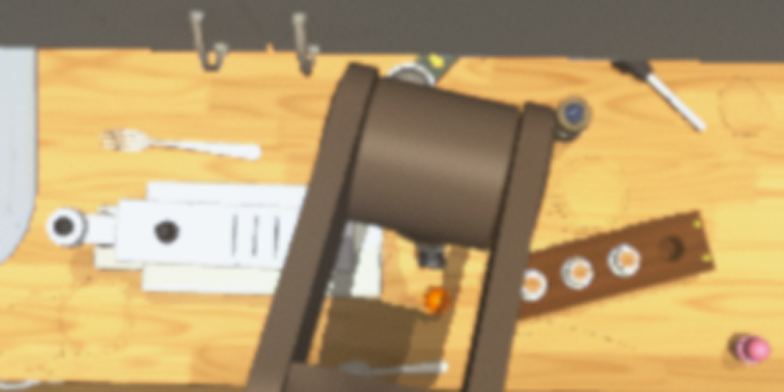

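View pics/scene3.png

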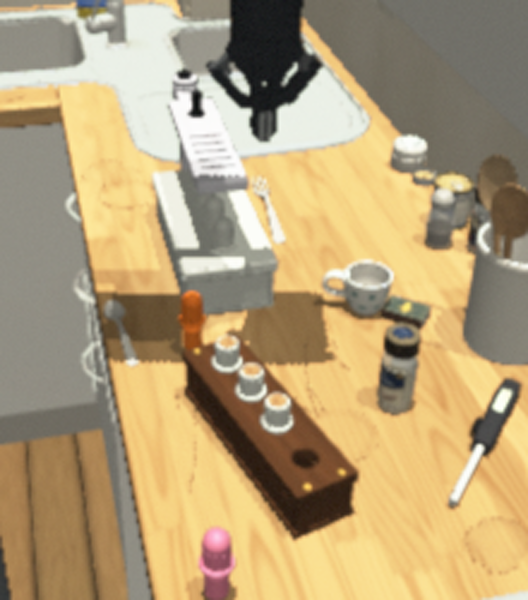

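The lamp bar lies straight over the deck, three flat-topped vials stand in the rack (the fourth hole is empty), the cup and jar are in place, and the arm is clear.

```bash
python3 -c "
from h import *
print(job.close_job())"
```

```text
the job is handed in; nothing more can be done
None
```

I finished the job and handed it in at about 58 s; the hand-in gave no verdict. The three spent vials stand in the rack and the four new ones in the deck. The lamp is back over the row, about 0.03 rad off straight, and I pressed the button fully down. On the lamp's way back the wrist force reached 112 N (limit 120 N) as the grip post slipped in the fingers.

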